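# Fit a fresh bayonet filter in the bench dust extractor

## Task

Fit the clean white filter in the dust extractor on the bench: press the green pad of the extractor's cover until it clicks and springs up, and swing the cover right back until it stays open. Lower the clean filter into the socket with its lugs in the two gaps, push it down against the spring, turn it about a quarter turn clockwise to the stop and let go, so that it springs up into its locked position. Leave the cover open, and leave the used brown filter standing where it is.

Things in the scene. Friction and masses are not known exactly. Their poses are not given: they have to be found in the camera images.
- extractor: fixed bench dust extractor, dark housing 210 (x) x 280 (y) x 125 mm high with a grey deck on top; origin under its centre on the bench, x to its back (hinge side of the cover), y to its left, z up. The socket lies under the light grey cover at its left; the motor, at its right, is flat on top.
- socket (a point): centre of the top face of the light metal bayonet collar, 128 mm above the bench (3 mm above the deck), at (5, 55) mm in the extractor's frame, same axes. Bore 73 mm. Its lip over the lugs is 8 mm thick. A spring plate below meets the filter's foot when the flange is 14 mm above the collar and pushes up with 4 N there, 9 N when the flange is on the collar.
- lug_gap (a point): one of the two opposite gaps in the collar through which the lugs enter, 22 mm wide, open to 45 mm from the centre, marked by black dashes: the gaps' line stands at +80 degrees (1.396 rad, anticlockwise from above) from the extractor's x axis. With the flange held within 3 mm of the collar, the lugs turn from here 80 degrees clockwise to the locked direction.
- lock_dot (a point): one of the two black dots on the collar, on the extractor's x axis through the socket: the locked direction of the lugs. A stop stands 4 degrees beyond it. The lip is only 4 mm thick here, a notch 26 degrees wide: let go here, the filter rises until its flange is 7 mm above the collar and then cannot turn back.
- cover (a joint): hinge angle (rad) of the cover, a light grey box lid 150 (x) x 140 (y) mm, its top 54 mm above the deck, hinged at its back. 0 when latched. Its front pressed down 4 mm (-0.03; stop at -0.05) with about 5 N, it unlatches; let go, a spring lifts it to about 0.75, where it stays until swung on. Past about 1.1 it falls open by its weight to its stop at 1.92.
- cover_pad (a point): centre of the green ribbed push pad (26 x 60 mm) on top of the cover at its front edge, where it is pressed; 179 mm above the bench when latched; moves with the cover
- cover_hinge (a point): middle of the cover's hinge axis, at deck level (125 mm above the bench), 75 mm behind the socket's centre; the axis runs along the extractor's y
- cover_edge (a point): middle of the lower edge of the cover's front wall, 150 mm from the hinge axis, 8 mm above the deck when latched; moves with the cover. The front wall rises 46 mm from it; a steel catch, 16 mm wide, hangs 24 mm below its right end (50 mm towards the extractor's -y). When sprung up the edge is about 105 mm above the deck and can be pushed up and back in an arc about the hinge.
- clean_filter: loose filter cartridge, 0.2 to 0.3 kg, white pleats, black ends, standing upright; origin at the centre of its underside, z up. Body 62 mm across, then from 74 mm up a neck 68 mm across, tapered at its foot, then a flange 92 mm across from 94 to 100 mm up. Grip bar and lugs lie along its x; a half turn makes no difference.
- filter_bar (a point): middle of the top of the clean filter's green grip bar, on its axis, 127 mm above its underside; the bar stands on the flange, 66 mm long along the filter's x, 14 mm thick along y and 27 mm high
- filter_lug (a point): outer end of one of the clean filter's two green lugs, 42 mm from its axis along its x, on opposite sides; each is 12.6 mm wide and 6 mm thick, its underside 77 mm above the filter's underside
- used_filter: loose used filter cartridge, the same shape but with brown pleats and a dusty brown top, standing upright; to be left alone

How it is judged:
On the way, in this order (a step that is already met when the one before it is completed fails the run):
1. the cover has been unlatched and has sprung up (value of joint cover above 0.4 rad), for 0.1 s.
2. the cover is swung right back (value of joint cover above 1.4 rad), for 0.2 s.
3. the clean filter stands in the socket with its lugs in the gaps, pushed down against the spring and not yet turned (z of clean_filter in the frame of socket below -0.0855 m and horizontal distance between clean_filter and socket below 0.006 m and angle between the x axis of clean_filter and the x axis of extractor, either way round above 1.1 rad).
At the end, for the whole second after the job is handed in: The clean filter rests locked: lugs within 0.2 rad of the locked direction and up in the notches (flange 4.5 to 9.5 mm above the collar), centred within 5 mm, upright within 0.08 rad. The cover is open past 1.5 rad. The used filter stands within 2 cm of its start (angle between the x axis of clean_filter and the x axis of extractor, either way round below 0.2 rad and z of clean_filter in the frame of socket between -0.0895 and -0.0845 m and horizontal distance between clean_filter and socket below 0.005 m and angle between clean_filter's own z axis and vertical below 0.08 rad and linear speed of clean_filter below 0.02 m/s and value of joint cover above 1.5 rad and distance of used_filter from where it was at the start of the episode below 0.02 m and angle between used_filter's own z axis and vertical below 0.1 rad); the robot touches nothing.
It fails at once if the used filter is knocked or carried away (distance of used_filter from where it was at the start of the episode above 0.03 m or angle between used_filter's own z axis and vertical above 0.3 rad).
It also fails if it takes over 56 s, if anything falls off the work surface, if the arm or the gripper's body presses on something with over 40 N, if the wrist force passes 120 N, or if a joint passes its speed limit or range.

## Robot

A 6-joint arm with a two-finger parallel gripper is mounted at the origin on the work surface; the furniture and walls round the work are solid. World frame = base frame: x ahead of the robot, y to its left, z up, the work surface at z = 0. Lengths are in m, angles in rad, forces in N, time in s.
With the tool pointing down it reaches from about 0.425 to 0.95 m from the base axis. Payload 14.7 kg.
Tool frame: the origin (TCP) lies at the very end of the fingers, on their centre line; the grasp point (between the pads) lies 19 mm behind it; z points along the fingers, y is the line along which they close (so a half turn about z gives the same grasp; the last joint's range is limited). The gripper opens to 85 mm and grips with 20 to 120 N. Pads are 22 mm wide; open, the fingers measure 114 mm over their backs; the gripper's body (76 mm by 85 mm) begins 54 mm behind the grasp point. The pads swing forward as they close: fully open they stand 13 mm farther back than shut.
Start: joints at [1.273, 0.48, 1.596, -0, 1.065, -0.047], TCP at [0.161, 0.63, 0.231] pointing down, gripper open.
Joint ranges: [-2.75, 2.75], [-0.82, 2.05], [0.23, 2.67], [-1.56, 4.7], [0.09, 2.69], [-2.92, 2.92]. Speed limits (rad/s): [1.89, 1.89, 2.39, 3.01, 3.01, 3.01].

## Interface

Orientations are given as a rotation vector (axis times angle).
In Python, from station import manip, eyes gives the robot as it stands. The module is installed in compiled form; this text tells all that it offers.
- The arm moves only by the shell command python3 -m handwheel 'ROWS' [FORCE]. ROWS is JSON, a list that holds one entry, the list of rows, each a list of 7 numbers: the opening, from 0 (shut) to 1 (fully open), then the shift along the world's x, y, z each as a share of 1000 mm, from -1 to 1, then the turn, a rotation vector about the world's x, y, z each as a share of 45 degrees, from -1 to 1. In form: [[[grip, tx, ty, tz, ax, ay, az], ...]]. A call has 1 to 5 rows; each row is the pose to reach, as a shift and turn from the pose commanded when the call began; what a row does not reach only later rows make up. A row lasts 1/8 s, in which the tool goes at most 62.5 mm and 10.7 degrees, less where a joint would pass 70% of its speed; a pose out of reach is approached as far as the arm can. A call with a number of a shift or a turn outside -1 to 1 is refused whole. A call with a gripper value outside its range is refused whole. The fingers move at their own pace and stop on an object; FORCE is the grip in N (left out, the last holds). Time passes only in rows, so rows that repeat a pose let the fingers close. It gives the time, the measured TCP pose, the force, the opening and the grip force at its end, in the units of the state.
- manip.observe(): the state, without advancing time (a new reading comes with each control period).
- eyes.camera(name): name is "scene" or "side" or "wrist"; returns a dict with "color" (384x512x3 uint8, blue, green, red), "range_z" (384x512 float32, m along the optical axis (not along the pixel's ray), 0 where there is no reading), "fx", "fy", "cx", "cy" (pixels), "view" (4x4, takes a point from world to camera coordinates). Camera axes: x right, y up, looking along -z (the intrinsics and any distortion apply to the point x, -y, -z); pixel columns grow to the right and rows downward; lengths in m; the calibration is good to about 2 mm. A picture is of the moment at which its call begins.
- manip.job_done(): hands the job in; it is judged then, once.
The state is a dict: "clock": time; "q": joint angles; "joint_vel": joint speeds; "joint_efforts": joint torques, N m; "eef_pos": TCP position; "orientation": TCP orientation; "contact_force": force on the tool from outside, world axes, zero at the start; "wrist_torque": the same for the moment, N m; "opening": opening from 0.0 (shut) to 1.0 (fully open); "finger_force": force on a finger pad.
Only numpy, scipy, OpenCV 4.12 (cv2) and the standard library are available. Lean on these libraries where they do the work, as an engineer would, in place of code of your own. Each camera call takes 0.05 s, during which the arm holds its last target. There are 200 camera calls.

## Working session

There is one attempt and no reset: what is moved stays moved. The work goes in short steps, Python scripts to look and compute and a shell command to move; the robot and the scene stay as the last step left them, time stands still between calls to the robot, and variables do not carry over. Pictures are saved under pics/ and viewed, at most 10 in all, crops included, and the job is handed in when it is done.

```bash
mkdir -p pics; cat > h.py <<'E'
import numpy as np, cv2
from station import manip, eyes
def world(c,u,v,d):
    u=np.asarray(u,float);v=np.asarray(v,float)
    p=np.stack([(u-c["cx"])/c["fx"]*d,-(v-c["cy"])/c["fy"]*d,-d*np.ones_like(u),np.ones_like(u)],-1)
    return (p@np.linalg.inv(c["view"]).T)[...,:3]
def cloud(c):
    v,u=np.mgrid[0:384,0:512]; return world(c,u,v,c["range_z"].astype(float))
def onz(c,u,v,z):
    a=world(c,u,v,0.0);b=world(c,u,v,1.0);t=(z-a[...,2])/(b[...,2]-a[...,2]);return a+(b-a)*t[...,None]
E
python3 - <<'E'
from h import *
ims=[]
for n in ["scene","side"]:
    c=eyes.camera(n); ims.append(c["color"]); np.savez(f"pics/{n}0.npz",**c)
    print(n,c["fx"],(c["range_z"]>0).mean(),np.linalg.inv(c["view"])[:3,3])
cv2.imwrite("pics/a.png",ims[0]);cv2.imwrite("pics/b.png",ims[1])
print(manip.observe())
E
```

```text
scene 485.5603742376624 0.8973286946614584 [-0.10845142 -0.53658081  0.62701963]
side 453.0163750154276 0.9075419108072916 [ 0.60884555 -0.75971906  0.6871784 ]
{'clock': 0.1, 'q': array([ 1.27340995e+00,  4.80772210e-01,  1.59679297e+00,  5.08637610e-06,
        1.06509967e+00, -4.65951306e-02]), 'joint_vel': array([-0.0005719 , -0.0014367 , -0.0018538 ,  0.00047598,  0.00134459,
        0.00116327]), 'joint_efforts': array([ 1.08906810e-03, -9.52253723e+01, -4.31041396e+01,  3.34162632e-04,
        5.19114008e-03,  2.19232930e-05]), 'eef_pos': array([0.16118063, 0.62932872, 0.23074123]), 'orientation': array([-3.92890682e-01, -3.11673837e+00,  1.65805974e-03]), 'contact_force': array([-0.27850533,  0.04307256, -0.22970867]), 'wrist_torque': array([-0.00950727, -0.02214914, -0.0020143 ]), 'finger_force': 0.0, 'opening': 0.9990248013955164}
```

View pics/a.png

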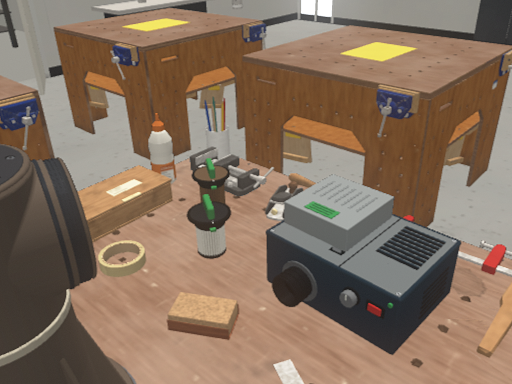

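View pics/b.png

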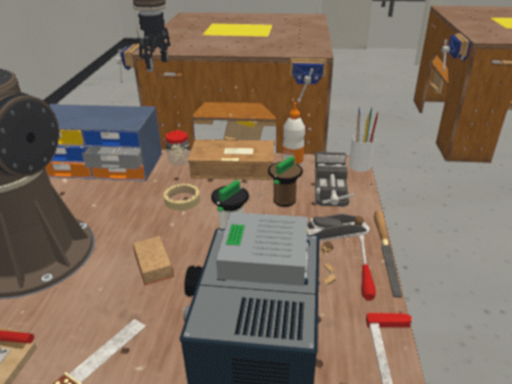

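The scene view shows the extractor with its green pad at (322,210), the clean filter at (210,230) and the used filter behind it at (211,185). In the side view the pad is at (235,234), the clean filter's bar at (229,190) and the used filter at (285,180).

```bash
python3 - <<'E'
from h import *
for n in ["scene","side"]:
    c=dict(np.load(f"pics/{n}0.npz")); P=cloud(c); ok=(c["range_z"]>0)
    hsv=cv2.cvtColor(c["color"],cv2.COLOR_BGR2HSV)
    g=((hsv[...,0]>45)&(hsv[...,0]<80)&(hsv[...,1]>140)&(hsv[...,2]>70)).astype(np.uint8)
    k,l,s,ce=cv2.connectedComponentsWithStats(g)
    for i in range(1,k):
        if s[i,4]>25:
            m=(l==i)&ok; p=np.median(P[m],0)
            print(n,"green",ce[i].round(1),s[i,4],p.round(4),"z98",np.percentile(P[m][:,2],98).round(4))
            z=np.percentile(P[m][:,2],98); t=m&(P[...,2]>z-.006); q=P[t][:,:2]
            r=cv2.minAreaRect((q*1000).astype(np.float32)); print("  toprect",np.round(r[0],1),np.round(r[1],1),round(r[2],1))
    for z,lab in ((.179,"lid"),(.125,"deck")):
        m=ok&(abs(P[...,2]-z)<.004)&(P[...,0]>.3)&(P[...,0]<1)&(abs(P[...,1])<.5)
        k2,l2,s2,_=cv2.connectedComponentsWithStats(m.astype(np.uint8)); i=1+np.argmax(s2[1:,4])
        q=P[l2==i]; r=cv2.minAreaRect((q[:,:2]*1000).astype(np.float32))
        print(n,lab,len(q),np.median(q[:,2]).round(4),np.round(r[0],1),np.round(r[1],1),round(r[2],1))
        print(cv2.boxPoints(r).round(0).tolist())
    m=ok&(abs(P[...,2])<.02)&(P[...,0]>.3)&(P[...,0]<1)&(abs(P[...,1])<.5); print("table z",np.median(P[m][:,2]))
E
```

```text
scene lid 3332 0.1795 [ 556.9 -122.8] [142.6 155.7] 87.9
[[477.0, -191.0], [632.0, -197.0], [637.0, -54.0], [482.0, -49.0]]
scene deck 7439 0.1255 [ 548.5 -178.2] [282.3 214.8] 88.2
[[437.0, -316.0], [651.0, -323.0], [660.0, -40.0], [446.0, -34.0]]
table z 0.0004424229166514193
side green [284.6 164.7] 129 [0.5829 0.2434 0.1212] z98 0.1289
  toprect [584.6 248.7] [56.5 10.2] 52.2
side green [228.4 190.4] 204 [0.4565 0.1144 0.1196] z98 0.1289
  toprect [456.5 122.2] [60.  13.6] 55.4
side green [234.9 234.5] 217 [ 0.5061 -0.1251  0.1816] z98 0.1834
  toprect [ 506.4 -124. ] [53.2 21.2] 87.9
side lid 4221 0.1796 [ 558.9 -123.4] [145.  150.1] 87.9
[[481.0, -193.0], [631.0, -199.0], [637.0, -54.0], [487.0, -48.0]]
side deck 9804 0.1257 [ 551.9 -178.2] [284.3 212.6] 88.2
[[441.0, -317.0], [654.0, -324.0], [663.0, -39.0], [450.0, -33.0]]
table z 0.0007333922645097468
```

```bash
python3 -m handwheel '[[[0,0.2,-0.2,0.07,0,0,0],[0,0.2,-0.2,0.07,0,0,0],[0,0.2,-0.2,0.07,0,0,0],[0,0.2,-0.2,0.07,0,0,0],[0,0.2,-0.2,0.07,0,0,0]]]' 40; python3 -m handwheel '[[[0,0.1,-0.28,0,0,0,0],[0,0.1,-0.28,0,0,0,0],[0,0.1,-0.28,0,0,0,0],[0,0.1,-0.28,0,0,0,0],[0,0.1,-0.28,0,0,0,0]]]'
python3 - <<'E'
from h import *
c=eyes.camera("wrist"); np.savez("pics/w0.npz",**c); cv2.imwrite("pics/w0.png",c["color"]); print(manip.observe()["eef_pos"],np.linalg.inv(c["view"]))
E
```

```text
clock: 0.72
eef_pos: [0.3628, 0.4277, 0.3019]
orientation: [0.395, 3.116, 0.0]
contact_force: [-0.0, 1.1, -0.5]
opening: 0.001
finger_force: 0.0
clock: 1.35
eef_pos: [0.4616, 0.1473, 0.3013]
orientation: [0.394, 3.117, -0.0]
contact_force: [0.2, 1.0, 0.2]
opening: -0.001
finger_force: 0.0
[0.46300951 0.14363687 0.30122831] [[ 2.48921963e-01 -9.24085567e-01 -2.90006415e-01  3.88136319e-01]
 [ 9.68523114e-01  2.37783136e-01  7.36353041e-02  1.66190062e-01]
 [ 9.13313330e-04 -2.99207361e-01  9.54187676e-01  4.43287372e-01]
 [ 0.00000000e+00  0.00000000e+00  0.00000000e+00  1.00000000e+00]]
```

View pics/w0.png

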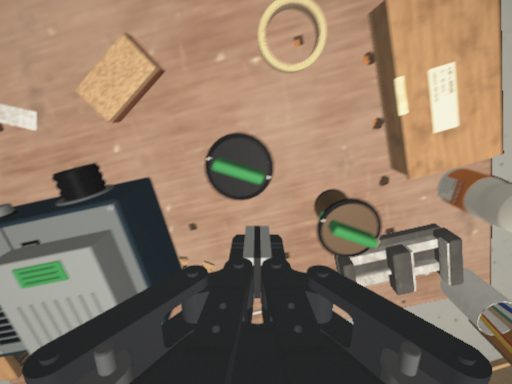

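The wrist view shows the clean filter's bar at (239,171) with its black flange round (240,166), the used filter's bar at (353,234) and the pad at (40,273).

```bash
cat >> h.py <<'E'
def bars(c,z=.127,lo=150):
    hsv=cv2.cvtColor(c["color"],cv2.COLOR_BGR2HSV)
    g=((hsv[...,0]>45)&(hsv[...,0]<85)&(hsv[...,1]>110)&(hsv[...,2]>60)).astype(np.uint8)
    k,l,s,ce=cv2.connectedComponentsWithStats(g)
    for i in range(1,k):
        if s[i,4]<lo: continue
        v,u=np.nonzero(l==i); q=onz(c,u,v,z)[:,:2]*1000
        r=cv2.minAreaRect(q.astype(np.float32)); d=np.linalg.svd(q-q.mean(0),full_matrices=False)[2][0]
        print(ce[i].round(1),s[i,4],"centre",np.round(r[0],1),"size",np.round(r[1],1),"dir deg",round(np.degrees(np.arctan2(d[1],d[0]))%180,1))
E
python3 - <<'E'
from h import *
c=dict(np.load("pics/w0.npz")); bars(c); P=cloud(c); print("depth ok",(c["range_z"]>0).mean(),P[171,239],P[273,40])
# flange circle
gr=c["color"].max(2); m=((gr<75)).astype(np.uint8); m[250:]=0
v,u=np.mgrid[0:384,0:512]; w=(c["range_z"]>0)&(abs(P[...,2]-.1)<.006)&(np.hypot(u-240,v-166)<50)
q=P[w][:,:2]*1000; print("flange",cv2.minEnclosingCircle(q.astype(np.float32)),len(q),q.mean(0), np.median(P[w][:,2]))
w=(c["range_z"]>0)&(abs(P[...,2]-.1)<.006)&(np.hypot(u-350,v-226)<50)
q=P[w][:,:2]*1000; print("used",cv2.minEnclosingCircle(q.astype(np.float32)),len(q))
bars(c,.181)
E
```

```text
[237.3 170.7] 648 centre [456.  124.9] size [63.8 16.3] dir deg 57.5
[353.  234.4] 501 centre [577.1 249.5] size [69.4 16.4] dir deg 52.1
[ 40.1 274.1] 855 centre [ 529.7 -181.3] size [67.3 28.4] dir deg 87.8
depth ok 0.9962412516276041 [0.45681477 0.12618329 0.12557622] [ 0.50438551 -0.12232725  0.17983034]
flange ((456.62030029296875, 125.6311264038086), 45.870948791503906) 2931 [453.6925483  126.86458072] 0.09972840830306018
used ((582.17919921875, 254.3250274658203), 46.151851654052734) 2355
[237.3 170.7] 648 centre [444.4 132. ] size [52.9 13.5] dir deg 57.5
[353.  234.4] 501 centre [544.9 235.2] size [57.5 13.6] dir deg 52.1
[ 40.1 274.1] 855 centre [ 505.5 -122. ] size [55.8 23.5] dir deg 87.8
```

```bash
python3 -m handwheel '[[[0,0.043,-0.266,-0.07,0,0,0],[0,0.043,-0.266,-0.07,0,0,0],[0,0.043,-0.266,-0.07,0,0,0],[0,0.043,-0.266,-0.07,0,0,0],[0,0.043,-0.266,-0.07,0,0,0]]]'; python3 -m handwheel '[[[0,0,0,-0.03,0,0,0],[0,0,0,-0.045,0,0,0],[0,0,0,-0.052,0,0,0],[0,0,0,-0.058,0,0,0],[0,0,0,-0.058,0,0,0]]]'
```

```text
clock: 2.02
eef_pos: [0.504, -0.1191, 0.2302]
orientation: [-0.396, -3.115, 0.0]
contact_force: [0.3, 0.1, 0.0]
opening: -0.001
finger_force: 0.0
clock: 2.65
eef_pos: [0.5041, -0.1159, 0.1735]
orientation: [-0.392, -3.117, 0.0]
contact_force: [-3.1, 1.3, 4.2]
opening: -0.001
finger_force: 2.1
```

```bash
python3 -m handwheel '[[[0,0,0,-0.003,0,0,0],[0,0,0,-0.003,0,0,0],[0,0,0,0.03,0,0,0],[0,-0.06,0,0.06,0,0,0],[0,-0.12,0,0.08,0,0,0]]]'; python3 -m handwheel '[[[0,0,0,0,0,0,0],[0,0,0,0,0,0,0]]]'
cat >> h.py <<'E'
def lid(c):
    P=cloud(c); yaw=-.033; R=np.array([[np.cos(yaw),np.sin(yaw)],[-np.sin(yaw),np.cos(yaw)]])
    q=(P[...,:2]-[.5575,-.123])@R.T
    m=(c["range_z"]>0)&(abs(q[...,1])<.06)&(q[...,0]>-.09)&(q[...,0]<.2)&(P[...,2]>.14)&(P[...,2]<.36)
    X=q[m][:,0]; Z=P[m][:,2]
    i=np.argmax(Z); j=np.argmin(X); print("lid n",len(X),"top pt",X[i].round(3),Z[i].round(3),"front pt",X[j].round(3),Z[j].round(3))
E
python3 - <<'E'
from h import *
for n in ["side","scene"]:
    c=eyes.camera(n); cv2.imwrite(f"pics/{n}1.png",c["color"]); lid(c)
E
```

```text
clock: 3.28
eef_pos: [0.389, -0.1162, 0.253]
orientation: [0.391, 3.115, -0.001]
contact_force: [-0.1, -0.7, 0.9]
opening: 0.0
finger_force: 0.0
clock: 3.52
eef_pos: [0.3902, -0.1165, 0.2524]
orientation: [0.393, 3.114, -0.001]
contact_force: [0.9, 0.3, 0.1]
opening: 0.004
finger_force: 0.0
lid n 3569 top pt -0.017 0.256 front pt -0.056 0.197
lid n 1934 top pt -0.02 0.257 front pt -0.058 0.2
```

View pics/scene1.png

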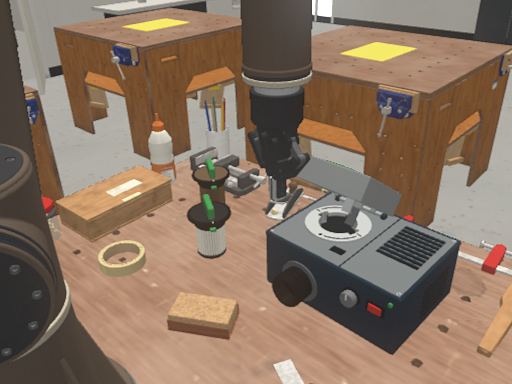

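The cover has sprung up (about 0.65 rad); the socket is visible at (338,222) in the scene view. Now swing it back.

```bash
python3 -m handwheel '[[[0,0.05,0.01,-0.05,0,0,0],[0,0.09,0.01,-0.045,0,0,0],[0,0.11,0.01,-0.04,0,0,0],[0,0.13,0.01,-0.03,0,0,0],[0,0.15,0.01,-0.015,0,0,0]]]'; python3 -m handwheel '[[[0,0.02,0,0.008,0,0,0],[0,0.04,0,0.012,0,0,0],[0,0.06,0,0.015,0,0,0],[0,0.08,0,0.018,0,0,0],[0,0.08,0,0.02,0,0,0]]]'
python3 - <<'E'
from h import *
for n in ["side","scene"]:
    c=eyes.camera(n); cv2.imwrite(f"pics/{n}2.png",c["color"])
E
```

```text
clock: 4.25
eef_pos: [0.5402, -0.1059, 0.2354]
orientation: [-0.391, -3.114, -0.0]
contact_force: [-0.1, -0.7, 0.4]
opening: 0.003
finger_force: 0.2
clock: 4.88
eef_pos: [0.6207, -0.106, 0.2553]
orientation: [-0.392, -3.116, -0.0]
contact_force: [-0.8, 0.5, 0.5]
opening: -0.0
finger_force: 0.0
```

View pics/scene2.png

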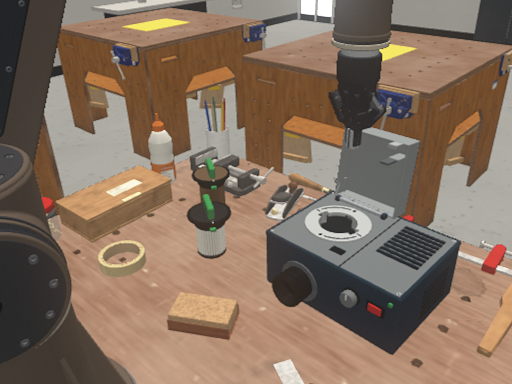

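The cover stands open past vertical, with the collar clear at (338,222).

```bash
python3 -m handwheel '[[[0.5,-0.03,0,0.02,0,0,0],[0.5,-0.05,-0.01,0.08,0,0,0],[0.5,-0.05,-0.01,0.08,0,0,0],[0.5,-0.05,-0.01,0.08,0,0,0]]]'
python3 - <<'E'
from h import *
c=eyes.camera("wrist"); np.savez("pics/w1.npz",**c); cv2.imwrite("pics/w1.png",c["color"])
P=cloud(c);m=(c["range_z"]>0)&(abs(P[...,2]-.128)<.003); print(m.sum())
hsv=cv2.cvtColor(c["color"],cv2.COLOR_BGR2HSV); print(manip.observe()["eef_pos"])
E
```

```text
clock: 5.48
eef_pos: [0.5688, -0.1163, 0.3366]
orientation: [0.393, 3.117, -0.0]
contact_force: [0.3, 0.1, -0.3]
opening: 0.495
finger_force: 0.0
10878
[ 0.56868733 -0.11618065  0.33587777]
```

View pics/w1.png

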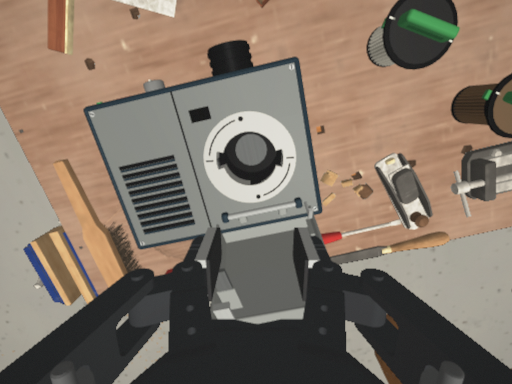

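The collar is centred near (250,157), with dots at (240,118) and (258,196) and gaps towards (210,160) and (290,157). The clean filter's bar is at (428,25).

```bash
python3 - <<'E'
from h import *
c=dict(np.load("pics/w1.npz")); im=c["color"].astype(int)
v,u=np.mgrid[0:384,0:512]
m=((im.min(2)>175)&(np.hypot(u-250,v-157)<60)).astype(np.uint8)
k,l,s,ce=cv2.connectedComponentsWithStats(m); i=1+np.argmax(s[1:,4]); m=(l==i).astype(np.uint8)
ct=max(cv2.findContours(m,cv2.RETR_EXTERNAL,cv2.CHAIN_APPROX_NONE)[0],key=cv2.contourArea)[:,0]
q=onz(c,ct[:,0],ct[:,1],.128)[:,:2]*1000
print("outer",cv2.minEnclosingCircle(q.astype(np.float32)),cv2.fitEllipse(q.astype(np.float32)))
C=np.array(cv2.fitEllipse(q.astype(np.float32))[0])
# dark spots in annulus
Q=onz(c,u,v,.128)[...,:2]*1000-C; r=np.hypot(*np.moveaxis(Q,-1,0))
d=((im.max(2)<110)&(r>40)&(r<56)).astype(np.uint8)
k,l,s,ce=cv2.connectedComponentsWithStats(d)
for i in range(1,k):
    p=Q[l==i].mean(0); print(ce[i].round(1),s[i,4],p.round(1),np.hypot(*p).round(1),np.degrees(np.arctan2(p[1],p[0])).round(1))
# deck rect via depth
P=cloud(c); m=((c["range_z"]>0)&(abs(P[...,2]-.1255)<.003)&(r<400)).astype(np.uint8)
k,l,s,ce=cv2.connectedComponentsWithStats(m); i=1+np.argmax(s[1:,4]); print(cv2.minAreaRect((P[l==i][:,:2]*1000).astype(np.float32)))
bars(c)
E
```

```text
outer ((558.6814575195312, -123.6449203491211), 62.06095504760742) ((558.60693359375, -123.57394409179688), (122.71996307373047, 123.00725555419922), 115.31111145019531)
[240.1 118.4] 11 [-53.7   1.8] 53.7 178.0
[227. 124.] 1 [-51.1 -16.4] 53.7 -162.3
[223. 127.] 3 [-48.8 -22.4] 53.7 -155.3
[217.5 132.5] 2 [-43.8 -31.3] 53.9 -144.4
[215. 136.] 1 [-40.4 -35.8] 53.9 -138.4
[213. 140.] 1 [-36.1 -39.9] 53.8 -132.1
[212. 142.] 1 [-33.9 -41.9] 53.9 -129.0
[211. 145.] 1 [-30.5 -44.4] 53.8 -124.5
[210.  148.5] 2 [-26.4 -47. ] 53.9 -119.3
[280.5 157.4] 45 [ 8.4 40.7] 41.5 78.3
[218.6 160.6] 39 [ -7.9 -40.7] 41.4 -101.0
[289. 165.] 1 [21.4 49.5] 53.9 66.7
[288. 169.] 1 [26.4 47. ] 54.0 60.7
[286. 174.] 1 [32.6 42.9] 53.9 52.8
[285. 176.] 1 [35. 41.] 53.9 49.5
[284. 178.] 1 [37.4 39. ] 54.1 46.2
[281. 182.] 1 [41.9 33.8] 53.9 38.9
[274. 189.] 1 [49.4 22.1] 54.1 24.1
[271. 191.] 1 [51.2 17.4] 54.1 18.8
[258. 196.] 9 [53.8 -1.9] 53.8 -2.0
((551.0988159179688, -178.77517700195312), (281.147216796875, 211.05699157714844), 87.9839096069336)
[427.8  25.4] 1114 centre [458.8 118.6] size [70.9 20.5] dir deg 60.5
```

```bash
python3 -m handwheel '[[[0.6,-0.112,0.2415,-0.086,0,0,-1],[0.6,-0.112,0.2415,-0.086,0,0,-1],[0.6,-0.112,0.2415,-0.086,0,0,-1],[0.6,-0.112,0.2415,-0.086,0,0,-1],[0.6,-0.112,0.2415,-0.086,0,0,-1]]]';python3 -m handwheel '[[[0.6,0,0,0,0,0,-1],[0.6,0,0,0,0,0,-1],[0.6,0,0,0,0,0,-1],[0.6,0,0,0,0,0,-1],[0.6,0,0,0,0,0,-1]]]';python3 -m handwheel '[[[0.6,0,0,0,0,0,-0.4],[0.6,0,0,0,0,0,-0.4],[0.6,0,0,0,0,0,-0.4]]]'
cat >> h.py <<'E'
from scipy.spatial.transform import Rotation as Ro
def tool():
    s=manip.observe(); y=Ro.from_rotvec(s["orientation"]).as_matrix(); print("tcp",s["eef_pos"].round(4),"close deg",np.degrees(np.arctan2(y[1,1],y[0,1])).round(1),"tilt",y[:2,2].round(4),"q6",s["q"][5].round(3),"F",s["contact_force"].round(1),"op",round(s["opening"],3),"ff",round(s["finger_force"],1),"t",s["clock"])
E
python3 - <<'E'
from h import *
c=eyes.camera("wrist"); np.savez("pics/w2.npz",**c); cv2.imwrite("pics/w2.png",c["color"]); tool(); bars(c)
P=cloud(c); v,u=np.mgrid[0:384,0:512]
w=(c["range_z"]>0)&(abs(P[...,2]-.1)<.004)&(np.hypot(P[...,0]-.4565,P[...,1]-.1253)<.06)
print(cv2.minEnclosingCircle((P[w][:,:2]*1000).astype(np.float32)),w.sum())
t=(c["range_z"]>0)&(abs(P[...,2]-.127)<.003)&(np.hypot(P[...,0]-.4565,P[...,1]-.1253)<.045)
print(cv2.minAreaRect((P[t][:,:2]*1000).astype(np.float32)),t.sum())
E
```

```text
clock: 6.15
eef_pos: [0.4555, 0.1266, 0.2488]
orientation: [-1.56, -2.725, 0.002]
contact_force: [0.2, 0.7, -0.2]
opening: 0.597
finger_force: 0.0
clock: 6.78
eef_pos: [0.4566, 0.1252, 0.2495]
orientation: [-2.482, -1.925, 0.003]
contact_force: [-0.9, -0.3, -0.3]
opening: 0.599
finger_force: 0.0
clock: 7.15
eef_pos: [0.4569, 0.1252, 0.25]
orientation: [-2.749, -1.519, 0.002]
contact_force: [-1.2, 0.0, 0.5]
opening: 0.6
finger_force: 0.0
tcp [0.457  0.1252 0.2501] close deg -32.1 tilt [-0.0009 -0.0002] q6 0.763 F [ 0.9 -0.2  0.1] op 0.601 ff 0.0 t 7.2
[297.1  15.1] 500 centre [567.6 234.3] size [24.7 13.9] dir deg 50.3
[256.2 179. ] 780 centre [458.6 128. ] size [66.6 13.1] dir deg 58.1
((457.1459045410156, 126.43245697021484), 46.020416259765625) 4074
((457.5437927246094, 126.77011108398438), (63.18333435058594, 12.730737686157227), 57.405765533447266) 678
```

View pics/w2.png

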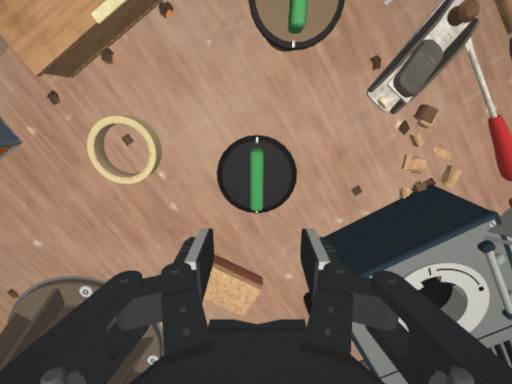

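The wrist view shows the clean filter's bar upright at (256,179), between the open fingers and aligned with them.

```bash
python3 -m handwheel '[[[0.5,0.0005,0.0013,-0.06,0,0,0],[0.5,0.0005,0.0013,-0.11,0,0,0],[0.5,0.0005,0.0013,-0.135,0,0,0],[0.5,0.0005,0.0013,-0.146,0,0,0],[0.5,0.0005,0.0013,-0.146,0,0,0]]]';python3 -m handwheel '[[[0,0,0,0,0,0,0],[0,0,0,0,0,0,0],[0,0,0,0,0,0,0],[0,0,0,0,0,0,0]]]' 80
python3 - <<'E'
from h import *
tool()
E
```

```text
clock: 7.82
eef_pos: [0.4577, 0.1265, 0.1044]
orientation: [-2.751, -1.517, 0.001]
contact_force: [0.0, -0.8, 0.7]
opening: 0.496
finger_force: 0.0
clock: 8.32
eef_pos: [0.4583, 0.1267, 0.1057]
orientation: [2.752, 1.514, 0.003]
contact_force: [-2.4, 2.5, 9.0]
opening: 0.144
finger_force: 78.3
tcp [0.4583 0.1267 0.1057] close deg -32.4 tilt [0.0016 0.0005] q6 0.77 F [-2.4  2.5  9. ] op 0.144 ff 78.3 t 8.325
```

```bash
python3 -m handwheel '[[[0,0,0,0.02,0,0,0],[0,0,0,0.08,0,0,0],[0,0,0,0.14,0,0,0],[0,0,0,0.175,0,0,0.1],[0,0,0,0.175,0,0,0.2]]]';python3 -m handwheel '[[[0,0.1005,-0.25,0,0,0,0.255],[0,0.1005,-0.25,0,0,0,0.255],[0,0.1005,-0.25,0,0,0,0.255],[0,0.1005,-0.25,0,0,0,0.255],[0,0.1005,-0.25,0,0,0,0.255]]]';python3 -m handwheel '[[[0,0,0,0,0,0,0],[0,0,0,0,0,0,0],[0,0,0,0,0,0,0]]]'
python3 - <<'E'
from h import *
tool()
c=eyes.camera("wrist"); cv2.imwrite("pics/w3.png",c["color"])
z=manip.observe()["eef_pos"][2]; P=cloud(c); f=z-.0057
print("seen flange top expected",f); bars(c,f+.027)
w=(c["range_z"]>0)&(abs(P[...,2]-f)<.005)&(np.hypot(P[...,0]-.5586,P[...,1]+.1236)<.07); print(cv2.minEnclosingCircle((P[w][:,:2]*1000).astype(np.float32)),np.median(P[w][:,2]),w.sum())
for n in ["side","scene"]:
    c=eyes.camera(n); P=cloud(c); print(n); np.savez(f"pics/{n}3.npz",**c); cv2.imwrite(f"pics/{n}3.png",c["color"])
    w=(c["range_z"]>0)&(abs(P[...,2]-f)<.004)&(np.hypot(P[...,0]-.5586,P[...,1]+.1236)<.055); print(cv2.minEnclosingCircle((P[w][:,:2]*1000).astype(np.float32)),w.sum())
    w=(c["range_z"]>0)&(P[...,2]>.14)&(P[...,2]<f-.05)&(np.hypot(P[...,0]-.5586,P[...,1]+.1236)<.05); print("body",P[w].mean(0),P[w].min(0),P[w].max(0),w.sum())
E
```

```text
clock: 8.95
eef_pos: [0.4593, 0.1268, 0.2833]
orientation: [2.621, 1.728, 0.01]
contact_force: [-0.5, 0.0, -3.1]
opening: 0.144
finger_force: 78.9
clock: 9.57
eef_pos: [0.559, -0.1266, 0.2802]
orientation: [2.44, 1.976, 0.001]
contact_force: [-0.0, 0.2, -2.8]
opening: 0.148
finger_force: 79.1
clock: 9.95
eef_pos: [0.5579, -0.1225, 0.2799]
orientation: [-2.439, -1.981, -0.0]
contact_force: [-0.5, -0.0, -3.0]
opening: 0.145
finger_force: 79.0
tcp [ 0.5579 -0.1225  0.2799] close deg -11.8 tilt [0.0001 0.0001] q6 -0.063 F [-0.5 -0.  -3. ] op 0.145 ff 79.0 t 9.95
seen flange top expected 0.27419713451285394
[256.9 248.4] 2878 centre [ 559.3 -119.4] size [69.4 13.2] dir deg 78.3
((558.0655517578125, -123.7301254272461), 45.9852409362793) 0.27393960313607524 8789
side
((559.279296875, -123.94439697265625), 46.88225555419922) 1000
body [ 0.5600254  -0.14574788  0.20103657] [ 0.52836674 -0.15564299  0.17754495] [ 0.58885447 -0.12066867  0.2241556 ] 736
scene
((554.8829956054688, -124.5036849975586), 47.06471633911133) 705
body [ 0.53645963 -0.13577213  0.20064145] [ 0.52283872 -0.15487197  0.17407326] [ 0.57024514 -0.09901336  0.22413504] 792
```

View pics/side3.png

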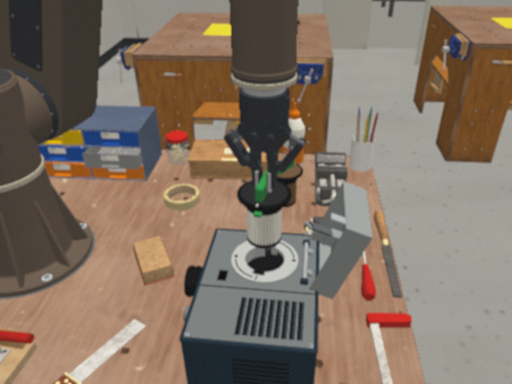

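The filter hangs upright over the collar bore (filter (264,215), bore (268,258) in the side view), and its centre agrees with the collar within 1 mm.

```bash
python3 -m handwheel '[[[0,0.0005,0,-0.04,0,0,0],[0,0.0005,0,-0.075,0,0,0],[0,0.0005,0,-0.095,0,0,0],[0,0.0005,0,-0.108,0,0,0],[0,0.0005,0,-0.115,0,0,0]]]' 110
python3 -m handwheel '[[[0,0,0,-0.006,0,0,0],[0,0,0,-0.012,0,0,0],[0,0,0,-0.017,0,0,0],[0,0,0,-0.021,0,0,0],[0,0,0,-0.0235,0,0,0]]]'
python3 - <<'E'
from h import *
tool()
E
```

```text
clock: 10.72
eef_pos: [0.5588, -0.1233, 0.1643]
orientation: [-2.439, -1.98, 0.0]
contact_force: [-0.0, -0.3, -1.6]
opening: 0.134
finger_force: 110.7
clock: 11.35
eef_pos: [0.5592, -0.1237, 0.1412]
orientation: [2.439, 1.979, 0.001]
contact_force: [-0.7, -0.2, 6.3]
opening: 0.132
finger_force: 112.0
tcp [ 0.5592 -0.1237  0.1412] close deg -11.9 tilt [ 0.0008 -0.0002] q6 -0.063 F [-0.7 -0.2  6.3] op 0.132 ff 112.0 t 11.35
```

```bash
python3 - <<'E'
from h import *
c=eyes.camera("wrist"); P=cloud(c); bars(c,.162)
w=(c["range_z"]>0)&(abs(P[...,2]-.136)<.005)&(np.hypot(P[...,0]-.5586,P[...,1]+.1236)<.047); print(np.median(P[w][:,2]),w.sum(),np.percentile(P[w][:,2],[10,90]))
q=P[w&(np.hypot(P[...,0]-.5586,P[...,1]+.1236)>.02)];print(cv2.minEnclosingCircle((q[:,:2]*1000).astype(np.float32)))
E
```

```text
[256.9 247.8] 2813 centre [ 560.4 -120.8] size [69.7 13.2] dir deg 78.1
0.13517734971409126 8829 [0.13421134 0.13604283]
((558.9381103515625, -124.77879333496094), 46.00214767456055)
```

```bash
python3 -m handwheel '[[[0,0,0,-0.0005,0,0,-0.2],[0,0,0,-0.0005,0,0,-0.4],[0,0,0,-0.0005,0,0,-0.6],[0,0,0,-0.0005,0,0,-0.8],[0,0,0,-0.0005,0,0,-1]]]'
python3 -c "
from h import *
tool();print(manip.observe()['wrist_torque'])"
```

```text
clock: 12.02
eef_pos: [0.5593, -0.1237, 0.141]
orientation: [3.013, 0.887, 0.001]
contact_force: [0.4, 0.5, 5.8]
opening: 0.136
finger_force: 112.0
tcp [ 0.5593 -0.1237  0.141 ] close deg -57.2 tilt [ 0.0011 -0.0004] q6 0.728 F [0.4 0.5 5.8] op 0.136 ff 112.0 t 12.025
[-0.0768222  -0.1081253  -0.02598519]
```

```bash
python3 -m handwheel '[[[0,0,0,0,0,0,-0.2],[0,0,0,0,0,0,-0.4],[0,0,0,0,0,0,-0.6],[0,0,0,0,0,0,-0.79],[0,0,0,0,0,0,-0.8]]]'
python3 - <<'E'
from h import *
tool();print(manip.observe()['wrist_torque'])
c=eyes.camera("wrist"); bars(c,.162)
E
```

```text
clock: 12.65
eef_pos: [0.5593, -0.1237, 0.141]
orientation: [3.14, -0.083, 0.002]
contact_force: [0.6, -0.6, 6.3]
opening: 0.136
finger_force: 112.0
tcp [ 0.5593 -0.1237  0.141 ] close deg -93.0 tilt [ 0.0012 -0.0004] q6 1.353 F [ 0.6 -0.6  6.3] op 0.136 ff 112.0 t 12.65
[-0.23373101 -0.06296238 -0.09242858]
[256.8 247.8] 2805 centre [ 563.  -123.9] size [13.  69.6] dir deg 177.0
```

```bash
python3 -m handwheel '[[[0,0,0,0.002,0,0,0],[0,0,0,0.004,0,0,0],[0,0,0,0.006,0,0,0],[0.4,0,0,0.006,0,0,0],[0.4,0,0,0.006,0,0,0]]]'
python3 -m handwheel '[[[0.5,0,0,0.002,0,0,0],[0.5,0,0,0.01,0,0,0],[0.5,0,0,0.05,0,0,0],[0.5,0,0,0.1,0,0,0],[0.5,0,0,0.15,0,0,0]]]'
python3 -m handwheel '[[[0.5,0,0,0.02,0,0,0],[0.5,0,0,0.02,0,0,0]]]'
python3 - <<'E'
from h import *
tool()
c=eyes.camera("wrist"); cv2.imwrite("pics/w4.png",c["color"]); P=cloud(c); bars(c,.168)
for lo,hi,z in ((.02,.045,.141),(0,.033,.168)):
    r=np.hypot(P[...,0]-.5586,P[...,1]+.1236); w=(c["range_z"]>0)&(abs(P[...,2]-z)<.008)&(r<.05)
    q=P[w]; print(z,np.median(q[:,2]),cv2.minEnclosingCircle((q[:,:2]*1000).astype(np.float32)),w.sum())
    A=np.c_[q[:,:2]-[.5586,-.1236],np.ones(len(q))]; print("tilt",np.linalg.lstsq(A,q[:,2],rcond=None)[0])
c=eyes.camera("scene"); cv2.imwrite("pics/s4.png",c["color"])
E
```

```text
clock: 13.32
eef_pos: [0.5584, -0.1234, 0.1464]
orientation: [-3.14, 0.079, 0.001]
contact_force: [0.5, 0.4, -0.4]
opening: 0.398
finger_force: 0.0
clock: 13.95
eef_pos: [0.5586, -0.1235, 0.2987]
orientation: [3.141, -0.079, 0.0]
contact_force: [1.5, 0.8, 0.5]
opening: 0.502
finger_force: 0.0
clock: 14.2
eef_pos: [0.5595, -0.1237, 0.3187]
orientation: [3.14, -0.079, 0.006]
contact_force: [0.7, 0.4, 0.0]
opening: 0.502
finger_force: 0.0
tcp [ 0.5595 -0.1237  0.3187] close deg -92.9 tilt [ 0.0035 -0.001 ] q6 1.351 F [0.7 0.4 0. ] op 0.502 ff 0.0 t 14.2
[256.5 175.9] 666 centre [ 559.9 -123.3] size [12.9 65.9] dir deg 177.1
0.141 0.14076268675758452 ((558.6615600585938, -123.04763793945312), 45.93170928955078) 3454
tilt [0.00021112 0.00312789 0.1407239 ]
0.168 0.16677679955341107 ((559.6397094726562, -121.98947143554688), 32.224674224853516) 647
tilt [-0.00447079  0.0315883   0.16655757]
```

View pics/s4.png

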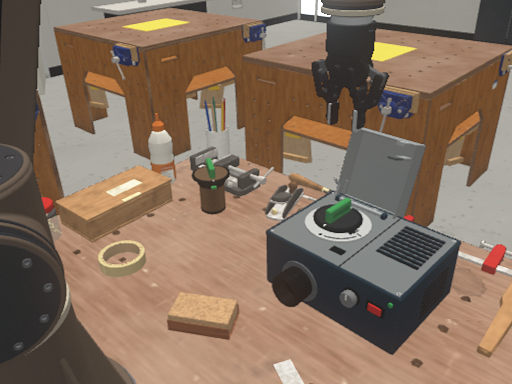

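The filter sits locked at (338,213): its flange is 6.8 mm above the collar, it is upright, and its bar is within 1° of the locked direction. The cover is open, the used filter still stands at (211,185), and the gripper is clear.

```bash
python3 -c "
from h import *
print(manip.job_done())"
```

```text
the job is handed in; nothing more can be done
None
```

The clean filter is locked in the socket, the cover is open and the used filter is untouched; the job was handed in at about 14 s, though the hand-in returned no verdict.

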